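# Space the dividers of a sole rack with a block

### The job

Set the two sliding dividers of the sole rack so that the first two bays, counted from the tall end plate, are each as wide as the beech block's 60 mm side. Use the block as the spacer: stand it in the first bay with its 60 mm side along the rack and slide the first divider up to it until it is snug against the end plate, then step the block on to the second bay and gently bring the second divider up to it without shifting the first. When both are set, lift the block out and stand it upright on the bench clear of the rack, and leave the other things where they lie.

Things in the scene. Friction and masses are not known exactly. Their poses are not given: they have to be found in the camera images.
- rack: Sole rack fixed to the bench. Plywood base 150 (x) x 360 (y) x 12 mm, origin at the centre of its underside, z up. At the -y end a tall grey end plate, at the +y end a low grey foot (top at 48 mm). Two 10 mm rods along y at x = +-52 mm, axes 32 mm above the bench, carry the dividers in 20 mm black bushes. Between the rods the base is flat and free for the block to stand on.
- end_plate (a point): Middle of the top edge of the tall end plate's inner face (towards the dividers; 174 mm from the rack origin to -y, 125 mm above the bench). Axes as the rack's. Plate 140 mm wide, 6 mm thick, upright, fixed.
- divider1_top (a point): Divider 1, nearest the end plate: upright aluminium sheet 128 mm wide (rack x), 4 mm thick (rack y), from 16 to 100 mm above the bench. Point at the middle of its top edge, mid-thickness; axes as the rack's. Slides along rack y only, cannot tilt, needs about 7 N to slide, stays where left. The bay between end plate and it starts 85 to 125 mm wide.
- divider2_top (a point): Divider 2, the farther one: same sheet, same point and same stiffness as divider 1. It starts with its near face 210 to 255 mm from the end plate's face; beyond it at least 80 mm are free to the low foot.
- block_center (a point): Centre of the beech spacer block, 36 (its x) x 60 (its y) x 100 mm (its z, upright), about 0.15 kg; it starts standing on the bench at the left or the right of the rack, so this point is 50 mm above what it stands on (62 mm above the bench when standing on the rack's base).
- glue_tin: Bystander: steel adhesive tin, 76 mm in diameter, 100 mm high, standing on the other side of the rack from the block. Origin at the centre of its underside. Leave it alone.
- sole_a: Bystander: black sole blank lying flat behind the rack, about 290 x 92 x 7 mm. Origin under its middle. Leave it alone.
- last_a: Bystander: wooden shoe last at the back left, 255 mm long, 105 mm high. Origin on its underside. Leave it alone.
- hammer: Bystander: hammer lying at the front right, 270 mm long. Leave it alone.
- brush: Bystander: brush lying at the front left, 190 mm long. Leave it alone.
- pincers: Bystander: pincers lying at the back right, 210 mm long, 16 mm thick. Leave them alone.
- heels: Bystander: stack of four black heel pieces beyond the low end of the rack, back left, about 75 x 62 x 28 mm. Leave it alone.
- heel_tip: Bystander: one black rubber heel tip, 48 x 40 x 7 mm, left lying flat on the rack's base in the open bay near the low foot. Origin at the centre of its underside. Leave it there.
Mind the look-alikes: they are no part of the job. Leave any blue or green look-alike of the part that bears block_center alone.

How it is judged:
By the outcome, as a careful person would: the job done as asked, in the order asked, and still so for the second after the job is handed in, with the robot touching nothing.
It also fails if it takes over 69 s, if anything falls off the work surface, if the arm or the gripper's body presses on something with over 40 N, if the wrist force passes 120 N, or if a joint passes its speed limit or range.

### The arm

A 6-joint arm with a two-finger parallel gripper is mounted at the origin on the work surface. World frame = base frame: x ahead of the robot, y to its left, z up, the work surface at z = 0. Lengths are in m, angles in rad, forces in N, time in s.
With the tool pointing down it reaches from about 0.25 to 0.725 m from the base axis. Payload 4 kg.
Tool frame: the origin (TCP) lies on the centre line of the jaws, within the pads' length; the fingertips stand 17 mm ahead of it and the grasp point (between the pads) lies 2 mm behind it; z points along the fingers, y is the line along which they close (so a half turn about z gives the same grasp; the last joint's range is limited). The gripper opens to 85 mm and grips with 20 to 120 N. Pads are 22 mm wide; open, the fingers measure 114 mm over their backs; the gripper's body (76 mm by 85 mm) begins 54 mm behind the grasp point. The pads swing forward as they close: fully open they stand 13 mm farther back than shut.
Start: joints at [1.332, 0.241, 0.005, 1.335, 0, 1.571], TCP at [0.118, 0.486, 0.248] pointing down, gripper open.
Joint ranges: [-2.72, 2.72], [-1.05, 1.87], [-1.09, 1.28], [-1.99, 2.15], [-1.42, 1.44], [-3.14, 3.14]. Speed limits (rad/s): [2.79, 2.79, 3.14, 3.14, 3.14, 3.14].

### API

Orientations are given as a unit quaternion [x, y, z, w].
In Python, from workcell import bot, camera, get_calibration gives the robot as it stands.
- The arm moves only by the tool apply_moves, never from a script. Its argument "steps" is a list of rows, each a list of 3 entries, a list of its own where there are three numbers: the shift along the tool's x, y, z as a fraction of full scale, then the turn, a rotation vector about the tool's x, y, z as a fraction of full scale, then the opening, from 0 (shut) to 1 (fully open). A call has exactly 8 rows; each row shifts and turns the commanded pose from where the row before left it, along the tool's axes as they then stand; what a row does not reach is not made up. Full scale, the value 1, is 20 cm for a shift and pi rad for a turn. A row lasts 1/12 s, in which the tool goes at most 41.7 mm and 7.16 degrees, less where a joint would pass 70% of its speed; a pose out of reach is approached as far as the arm can. A call with a number of a shift or a turn outside -1 to 1 is refused whole. A call with a gripper value outside its range is refused whole. The fingers move at their own pace and stop on an object; the grip force is fixed at half the most. Time passes only in rows, so rows that do not move let the fingers close, or fill a call up. It gives the time, the measured TCP pose, the force, the opening and the grip force at its end, in the units of the state.
- bot.get_obs(): the state, without advancing time (a new reading comes with each control period).
- camera(name): name is "scene" or "top"; returns (picture, depth): 400x640x3 uint8, red, green, blue; 400x640 float32, m along the optical axis (not along the pixel's ray), 0 where there is no reading.
- get_calibration(name): a dict with "fov_y" (degrees; the focal length in pixels is half the picture's height over the tangent of half this angle, whatever the lens; pixels are square), "cx", "cy" (the principal point, pixels), "rvec" (rotation vector, rad) and "tvec" (3), from world to camera coordinates, as OpenCV has them. Camera axes: x right, y down, z forward; pixel columns grow to the right and rows downward; lengths in m; the calibration is good to about 2 mm. A picture is of the moment at which its call begins. get_calibration takes no time and is no camera call.
- bot.job_done(): hands the job in; it is judged then, once.
The state is a dict: "clock": time; "joint_pos": joint angles; "joint_vel": joint speeds; "tau": joint torques, N m; "eef_pos": TCP position; "tool_rot": TCP orientation; "ft_force": force on the tool from outside, world axes, zero at the start; "ft_torque": the same for the moment, N m; "grip_width": finger opening in m; "grasp_force": force on a finger pad.
Only numpy, scipy, OpenCV 4.12 (cv2) and the standard library are available. Lean on these libraries where they do the work, as an engineer would, in place of code of your own. Each camera call takes 0.05 s, during which the arm holds its last target. There are 200 camera calls.

## Working session

There is one attempt and no reset: what is moved stays moved. The work goes in short steps, Python scripts to look and compute and a tool call to move; the robot and the scene stay as the last step left them, time stands still between calls to the robot, and variables do not carry over. Pictures are saved under pics/ and viewed, at most 10 in all, crops included, and the job is handed in when it is done.

Besides the shell and the picture viewer there is one more tool, called in YAML: its name, and indented under it one key for each argument. apply_moves: Moves the arm, as the interface text tells. Its arguments: {"type":"object","properties":{"steps":{"type":"array"}},"required":["steps"]}

```bash
mkdir -p pics; ls
cat > h.py <<'E'
import numpy as np, cv2
from workcell import bot, camera, get_calibration
def cal(n):
    c=get_calibration(n); f=200/np.tan(np.radians(c["fov_y"])/2)
    return f,c["cx"],c["cy"],cv2.Rodrigues(np.array(c["rvec"],float))[0],np.array(c["tvec"],float).ravel()
def cloud(n,d):
    f,cx,cy,R,t=cal(n); v,u=np.mgrid[0:400,0:640]
    P=np.stack([(u-cx)/f*d,(v-cy)/f*d,d],-1)
    return (P-t)@R
E
python3 - <<'E'
from h import *
for n in("scene","top"):
    p,d=camera(n); np.savez(f"pics/{n}0",p=p,d=d); cv2.imwrite(f"pics/{n}0.png",p[...,::-1]); print(get_calibration(n))
print(bot.get_obs())
E
```

```text
pics
{'fov_y': 49.33609713137639, 'cx': 321.87294924594346, 'cy': 202.51118960896076, 'rvec': array([ 2.34876775,  1.0320373 , -0.339992  ]), 'tvec': array([-0.37161447, -0.25371931,  1.52823995])}
{'fov_y': 54.184710102227655, 'cx': 323.4857281560891, 'cy': 200.42139841374674, 'rvec': array([ 2.15032204, -2.16809792,  0.07531854]), 'tvec': array([0.02268122, 0.54864823, 1.00825913])}
{'clock': 0.1, 'joint_pos': array([ 1.33199774e+00,  2.41339770e-01,  3.87258551e-03,  1.33517232e+00,
       -3.73512570e-05,  1.57081256e+00]), 'joint_vel': array([ 4.94985249e-05, -1.35453252e-03,  3.51518305e-03, -2.11641305e-03,
        5.72163564e-04, -3.56647250e-04]), 'tau': array([ 5.88897456e-05, -3.73138833e+01,  2.53010023e+01,  1.08678045e-02,
       -7.25249424e-05, -6.66893740e-07]), 'eef_pos': array([0.11815596, 0.48530701, 0.24750607]), 'tool_rot': array([ 1.19123792e-01,  9.92878982e-01, -9.17251273e-04, -9.12255101e-05]), 'ft_force': array([-0.11237341, -0.9847115 ,  0.60549165]), 'ft_torque': array([-0.04127439,  0.02045004, -0.03975558]), 'grasp_force': 0.0, 'grip_width': 0.08549833739117539}
```

View pics/scene0.png

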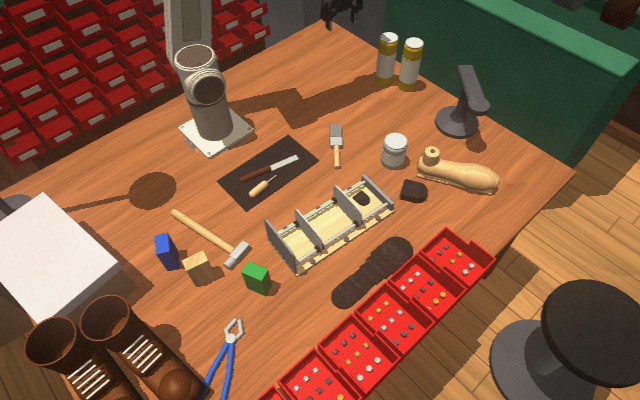

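View pics/top0.png

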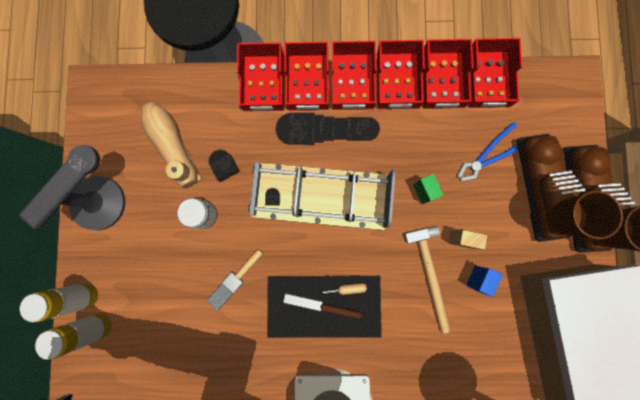

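The scene view shows the rack in the middle, with its tall plate at the left. The beech block is at scene (197,267), between the blue and green look-alikes. In the top view the rack spans (250–395, 163–228) with the tall plate at the right (390,200), dividers at x≈352 and x≈298, and the block at (472,240) beside the hammer head. Next I'll measure from the clouds.

Run:
```python
from h import *
z=np.load("pics/top0.npz"); p,d=z["p"],z["d"]; W=cloud("top",d)
s=np.load("pics/scene0.npz"); S=cloud("scene",s["d"])
def crop(im,a,b,c,e,k,n): cv2.imwrite(n,cv2.resize(im[c:e,a:b,::-1],None,fx=k,fy=k,interpolation=cv2.INTER_CUBIC))
crop(p,240,500,150,300,3,"pics/c1.png")
def rep(name,W,a,b,c,e,lo,hi):
    Q=W[c:e,a:b].reshape(-1,3); Q=Q[(Q[:,2]>lo)&(Q[:,2]<hi)]
    r=cv2.minAreaRect(Q[:,:2].astype(np.float32)*1000); print(name,len(Q),Q.mean(0).round(4),Q[:,2].max().round(4),np.round(r[0],1),np.round(r[1],1),round(r[2],2))
rep("block",W,440,495,220,260,.085,.11)
rep("blockS",S,175,215,240,290,.09,.115)
rep("plate",W,378,402,160,235,.11,.14)
rep("div1",W,335,365,160,235,.085,.11)
rep("div2",W,285,310,160,235,.085,.11)
rep("foot",W,245,270,155,235,.04,.055)
rep("hammer",W,400,450,220,335,.008,.06)
rep("base",W,300,350,170,225,.008,.016)
rep("bench",W,400,410,150,200,-.02,.02)
```

```text
block 398 [ 0.444  -0.3437  0.0975] 0.1031 [ 444.  -345.5] [60.8 36. ] 77.91
blockS 328 [ 0.4462 -0.3474  0.0998] 0.1053 [ 444.2 -346.6] [59.5 38. ] 79.08
plate 182 [ 0.545  -0.1466  0.1212] 0.1273 [ 545.3 -147.1] [  6.3 136.3] 84.2
div1 92 [ 0.5541 -0.055   0.097 ] 0.1018 [554.6 -55.2] [  4.1 123. ] 84.13
div2 110 [0.5677 0.0819 0.096 ] 0.1016 [568.6  82.1] [  4.6 123.5] 84.09
foot 269 [0.5812 0.1992 0.0459] 0.0517 [581.7 200.3] [ 36.5 137.7] 73.82
hammer 1280 [ 0.3593 -0.2586  0.0212] 0.0288 [ 338.8 -267.7] [270.3  88.2] 12.85
base 1976 [0.5599 0.0143 0.0108] 0.016 [560.3  15.9] [132.1 146.6] 89.29
bench 499 [ 0.6205 -0.2022 -0.0017] 0.0036 [ 621.2 -202.3] [ 25.9 135.9] 88.52
```

View pics/c1.png

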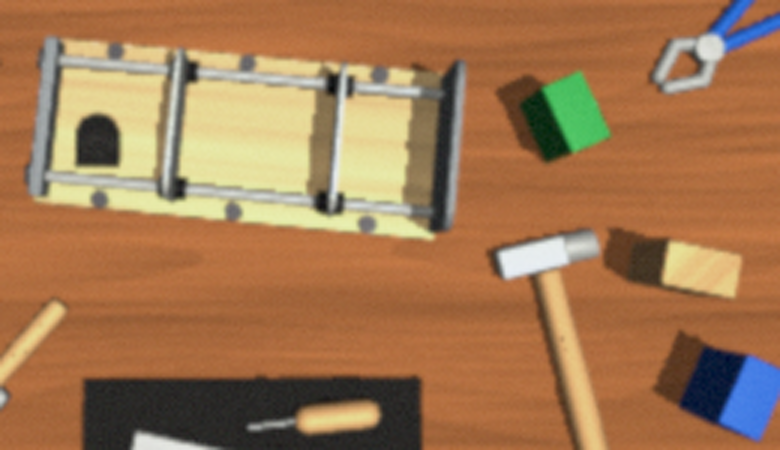

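The enlarged crop confirms the layout: end plate right (452,145), divider 1 at (337,140), divider 2 at (173,125), block at (702,268), blue look-alike close below it at (730,395). I'll check the blue clearance and plan the approach.

```bash
cat >> h.py <<'E'
from scipy.spatial.transform import Rotation as Ro
ex=np.array([np.cos(np.radians(-5.8)),np.sin(np.radians(-5.8))]); ey=np.array([-ex[1],ex[0]])
PL=np.array([.5453,-.1471])  # plate centre
def rack(p): v=np.array(p)[:2]-PL; return (v@ex,v@ey-.003)   # y from plate inner face
def unrack(x,y): return PL+ex*x+ey*(y+.003)
def plan(pos,yaw=None,n=8,o=None):
    """rows to world pos with tool y at yaw deg, tool down"""
    o=o or bot.get_obs(); p=np.array(o["eef_pos"]); R=Ro.from_quat(o["tool_rot"]); rv=np.zeros(3)
    if yaw is not None:
        y=np.radians(yaw); yy=np.array([np.cos(y),np.sin(y),0]); zz=np.array([0,0,-1.])
        rv=(R.inv()*Ro.from_matrix(np.stack([np.cross(yy,zz),yy,zz],1))).as_rotvec()
    st=(np.array(pos)-p)/n
    for i in range(n):
        print((R.inv().apply(st)/.2).round(4).tolist(),(rv/n/np.pi).round(4).tolist()); R=R*Ro.from_rotvec(rv/n)
def st():
    o=bot.get_obs(); print("t",o["clock"],"p",o["eef_pos"].round(4),"rack",np.round(rack(o["eef_pos"]),4),"F",o["ft_force"].round(1),"grip",round(o["grip_width"],4),o["grasp_force"]); R=Ro.from_quat(o["tool_rot"]).as_matrix(); print("yawy",np.degrees(np.arctan2(R[1,1],R[0,1])).round(2),"z",R[:,2].round(4)); return o
E
python3 - <<'E'
from h import *
z=np.load("pics/top0.npz"); W=cloud("top",z["d"])
for n,(a,b,c,e) in dict(blue=(465,510,260,300),green=(405,450,165,210)).items():
    Q=W[c:e,a:b].reshape(-1,3);Q=Q[Q[:,2]>.03]; print(n,Q.min(0).round(3),Q.max(0).round(3))
    T=Q[Q[:,2]>Q[:,2].max()-.015]; print(cv2.boxPoints(cv2.minAreaRect((T[:,:2]*1000).astype(np.float32))).round())
st(); plan([.444,-.345,.25],-11.5,24)
E
```

```text
blue [ 0.308 -0.411  0.031] [ 0.449 -0.009  1.057]
[[449.  -9.]
 [449.  -9.]
 [449.  -9.]
 [449.  -9.]]
green [ 0.449 -0.277  0.031] [ 0.605 -0.009  1.057]
[[449.  -9.]
 [449.  -9.]
 [449.  -9.]
 [449.  -9.]]
t 0.1 p [0.1182 0.4853 0.2475] rack [-0.4889  0.583 ] F [-0.1 -1.   0.6] grip 0.0855 0.0
yawy 76.32 z [-4.0e-04 -1.8e-03 -1.0e+00]
[-0.1069, -0.152, -0.0002] [-0.0, 0.0, 0.0203]
[-0.1164, -0.1449, -0.0003] [-0.0, 0.0, 0.0203]
[-0.1254, -0.1372, -0.0003] [-0.0, 0.0, 0.0203]
[-0.1339, -0.1289, -0.0003] [-0.0, 0.0, 0.0203]
[-0.1418, -0.1201, -0.0003] [-0.0, 0.0, 0.0203]
[-0.1492, -0.1108, -0.0003] [-0.0, 0.0, 0.0203]
[-0.156, -0.101, -0.0003] [-0.0, 0.0, 0.0203]
[-0.1621, -0.0909, -0.0003] [-0.0, 0.0, 0.0203]
[-0.1676, -0.0803, -0.0004] [-0.0, 0.0, 0.0203]
[-0.1723, -0.0695, -0.0004] [-0.0, 0.0, 0.0203]
[-0.1764, -0.0583, -0.0004] [-0.0, 0.0, 0.0203]
[-0.1798, -0.047, -0.0004] [-0.0, 0.0, 0.0203]
[-0.1824, -0.0354, -0.0004] [-0.0, 0.0, 0.0203]
[-0.1843, -0.0237, -0.0004] [-0.0, 0.0, 0.0203]
[-0.1854, -0.0119, -0.0004] [-0.0, 0.0, 0.0203]
[-0.1858, -0.0, -0.0005] [-0.0, 0.0, 0.0203]
[-0.1854, 0.0118, -0.0005] [-0.0, 0.0, 0.0203]
[-0.1843, 0.0237, -0.0005] [-0.0, 0.0, 0.0203]
[-0.1824, 0.0354, -0.0005] [-0.0, 0.0, 0.0203]
[-0.1798, 0.0469, -0.0005] [-0.0, 0.0, 0.0203]
[-0.1764, 0.0583, -0.0005] [-0.0, 0.0, 0.0203]
[-0.1724, 0.0695, -0.0005] [-0.0, 0.0, 0.0203]
[-0.1676, 0.0803, -0.0005] [-0.0, 0.0, 0.0203]
[-0.1621, 0.0908, -0.0005] [-0.0, 0.0, 0.0203]
```

apply_moves:
  steps:
    - [[-0.107,-0.152,0],[0,0,0.02],1]
    - [[-0.116,-0.145,0],[0,0,0.02],1]
    - [[-0.125,-0.137,0],[0,0,0.02],1]
    - [[-0.134,-0.129,0],[0,0,0.02],1]
    - [[-0.142,-0.12,0],[0,0,0.02],1]
    - [[-0.149,-0.111,0],[0,0,0.02],1]
    - [[-0.156,-0.101,0],[0,0,0.02],1]
    - [[-0.162,-0.091,0],[0,0,0.02],1]

```text
clock: 0.77
eef_pos: [0.2276, 0.2076, 0.248]
tool_rot: [0.363, 0.932, -0.0, 0.0]
ft_force: [1.1, -0.4, 0.1]
grip_width: 0.0853
grasp_force: 0.0
```

Run:
```python
from h import *
z=np.load("pics/top0.npz"); W=cloud("top",z["d"])
for n,(a,b,c,e) in dict(blue=(465,510,260,300),green=(405,450,165,210)).items():
    Q=W[c:e,a:b].reshape(-1,3);Q=Q[(Q[:,2]>.03)&(Q[:,2]<.15)]; print(n,Q.min(0).round(3),Q.max(0).round(3))
    T=Q[Q[:,2]>Q[:,2].max()-.015]; print(cv2.boxPoints(cv2.minAreaRect((T[:,:2]*1000).astype(np.float32))).round())
st(); plan([.444,-.345,.25],-11.5,16)
```

```text
blue [ 0.308 -0.411  0.031] [ 0.376 -0.353  0.103]
[[ 306. -386.]
 [ 360. -413.]
 [ 377. -378.]
 [ 324. -351.]]
green [ 0.539 -0.277  0.031] [ 0.605 -0.222  0.104]
[[ 538. -245.]
 [ 553. -278.]
 [ 607. -254.]
 [ 593. -221.]]
t 0.7667 p [0.2276 0.2076 0.248 ] rack [-0.3519  0.3178] F [ 1.1 -0.4  0.1] grip 0.0853 0.0
yawy 47.41 z [-1.e-04 -3.e-04 -1.e+00]
[-0.1667, -0.0814, -0.0006] [-0.0, 0.0, 0.0205]
[-0.1715, -0.0705, -0.0006] [-0.0, 0.0, 0.0205]
[-0.1757, -0.0593, -0.0006] [-0.0, 0.0, 0.0205]
[-0.1792, -0.0479, -0.0006] [-0.0, 0.0, 0.0205]
[-0.1819, -0.0363, -0.0006] [-0.0, 0.0, 0.0205]
[-0.1838, -0.0246, -0.0006] [-0.0, 0.0, 0.0205]
[-0.185, -0.0127, -0.0006] [-0.0, 0.0, 0.0205]
[-0.1855, -0.0008, -0.0006] [-0.0, 0.0, 0.0205]
[-0.1851, 0.0111, -0.0006] [-0.0, 0.0, 0.0205]
[-0.184, 0.023, -0.0006] [-0.0, 0.0, 0.0205]
[-0.1822, 0.0347, -0.0006] [-0.0, 0.0, 0.0205]
[-0.1796, 0.0464, -0.0006] [-0.0, 0.0, 0.0205]
[-0.1762, 0.0578, -0.0006] [-0.0, 0.0, 0.0205]
[-0.1722, 0.069, -0.0006] [-0.0, 0.0, 0.0205]
[-0.1674, 0.0799, -0.0006] [-0.0, 0.0, 0.0205]
[-0.1619, 0.0905, -0.0006] [-0.0, 0.0, 0.0205]
```

apply_moves:
  steps:
    - [[-0.167,-0.081,0],[0,0,0.02],1]
    - [[-0.171,-0.07,0],[0,0,0.02],0.8]
    - [[-0.176,-0.059,0],[0,0,0.02],0.8]
    - [[-0.179,-0.048,0],[0,0,0.02],0.8]
    - [[-0.182,-0.036,0],[0,0,0.021],0.8]
    - [[-0.184,-0.025,0],[0,0,0.021],0.8]
    - [[-0.185,-0.013,0],[0,0,0.021],0.8]
    - [[-0.185,-0.001,0],[0,0,0.021],0.8]

```text
clock: 1.43
eef_pos: [0.3372, -0.0682, 0.2482]
tool_rot: [0.589, 0.808, 0.0, 0.0]
ft_force: [1.0, 1.2, 0.2]
grip_width: 0.0683
grasp_force: 0.0
```

apply_moves:
  steps:
    - [[-0.185,0.011,0],[0,0,0.02],0.8]
    - [[-0.184,0.023,0],[0,0,0.02],0.8]
    - [[-0.182,0.035,0],[0,0,0.02],0.8]
    - [[-0.18,0.046,0],[0,0,0.02],0.8]
    - [[-0.176,0.058,0],[0,0,0.021],0.8]
    - [[-0.172,0.069,0],[0,0,0.021],0.8]
    - [[-0.167,0.08,0],[0,0,0.021],0.8]
    - [[-0.16,0.09,0],[0,0,0.021],0.8]

```text
clock: 2.1
eef_pos: [0.4464, -0.3434, 0.2476]
tool_rot: [0.776, 0.631, -0.0, -0.001]
ft_force: [1.4, -0.4, 0.5]
grip_width: 0.0684
grasp_force: 0.0
```

Run:
```python
from h import *
st(); plan([.4442,-.346,.2],-11.5,1);plan([.4442,-.346,.080],-11.5,1)
```

```text
t 2.1 p [ 0.4464 -0.3434  0.2476] rack [-0.0785 -0.2082] F [ 1.4 -0.4  0.5] grip 0.0684 0.0
yawy -11.74 z [-8.e-04  8.e-04 -1.e+00]
[-0.0153, -0.008, 0.2379] [-0.0003, -0.0002, -0.0013]
[-0.0157, -0.0074, 0.8379] [-0.0003, -0.0002, -0.0013]
```

apply_moves:
  steps:
    - [[-0.015,-0.008,0.1],[0,0,0],0.8]
    - [[0,0,0.15],[0,0,0],0.8]
    - [[0,0,0.15],[0,0,0],0.8]
    - [[0,0,0.15],[0,0,0],0.8]
    - [[0,0,0.13],[0,0,0],0.8]
    - [[0,0,0.1],[0,0,0],0.8]
    - [[0,0,0.058],[0,0,0],0.8]
    - [[0,0,0],[0,0,0],0.8]

```text
clock: 2.77
eef_pos: [0.4418, -0.3424, 0.0768]
tool_rot: [0.775, 0.633, -0.001, -0.004]
ft_force: [0.2, 0.1, -0.3]
grip_width: 0.0685
grasp_force: 0.0
```

apply_moves:
  steps:
    - [[0,0,0],[0,0,0],0]
    - [[0,0,0],[0,0,0],0]
    - [[0,0,0],[0,0,0],0]
    - [[0,0,0],[0,0,0],0]
    - [[0,0,0],[0,0,0],0]
    - [[0,0,0],[0,0,0],0]
    - [[0,0,-0.02],[0,0,0],0]
    - [[0,0,-0.05],[0,0,0],0]

```text
clock: 3.43
eef_pos: [0.4429, -0.3433, 0.0936]
tool_rot: [0.775, 0.633, -0.0, -0.002]
ft_force: [-0.7, -1.1, -1.8]
grip_width: 0.0355
grasp_force: 59.8
```

Run:
```python
from h import *
st()
```

```text
t 3.4333 p [ 0.4429 -0.3433  0.0936] rack [-0.082  -0.2085] F [-0.7 -1.1 -1.8] grip 0.0355 59.84565854072571
yawy -11.52 z [-0.0032  0.0024 -1.    ]
```

apply_moves:
  steps:
    - [[0,0,-0.1],[0,0,0],0]
    - [[0,0,-0.12],[0,0,0],0]
    - [[0,0,-0.12],[0,0,0],0]
    - [[0,0,-0.12],[0,0,0],0]
    - [[0,0,-0.12],[0,0,0],0]
    - [[0,0,-0.12],[0,0,0],0]
    - [[0,0,-0.08],[0,0,0],0]
    - [[0,0,-0.02],[0,0,0],0]

```text
clock: 4.1
eef_pos: [0.4452, -0.3451, 0.2588]
tool_rot: [0.775, 0.633, 0.001, 0.003]
ft_force: [0.2, -0.4, -1.7]
grip_width: 0.0352
grasp_force: 60.0
```

Run:
```python
from h import *
st(); plan([*unrack(0,.039),.255],-5.8,12)
```

```text
t 4.1 p [ 0.4452 -0.3451  0.2588] rack [-0.0796 -0.2101] F [ 0.2 -0.4 -1.7] grip 0.0352 59.9688059091568
yawy -11.52 z [ 0.0048 -0.0038 -1.    ]
[0.1066, 0.0226, 0.0014] [0.0001, 0.0001, -0.0026]
[0.1064, 0.0235, 0.0014] [0.0001, 0.0001, -0.0026]
[0.1062, 0.0244, 0.0014] [0.0001, 0.0001, -0.0026]
[0.106, 0.0253, 0.0015] [0.0001, 0.0001, -0.0026]
[0.1058, 0.0262, 0.0015] [0.0001, 0.0001, -0.0026]
[0.1055, 0.0271, 0.0015] [0.0001, 0.0001, -0.0026]
[0.1053, 0.0279, 0.0015] [0.0001, 0.0001, -0.0026]
[0.1051, 0.0288, 0.0015] [0.0001, 0.0001, -0.0026]
[0.1048, 0.0297, 0.0015] [0.0001, 0.0001, -0.0026]
[0.1046, 0.0306, 0.0015] [0.0001, 0.0001, -0.0026]
[0.1043, 0.0314, 0.0016] [0.0001, 0.0001, -0.0026]
[0.1041, 0.0323, 0.0016] [0.0001, 0.0001, -0.0026]
```

apply_moves:
  steps:
    - [[0.08,0.017,0],[0,0,-0.002],0]
    - [[0.106,0.023,0],[0,0,-0.003],0]
    - [[0.106,0.024,0],[0,0,-0.002],0]
    - [[0.106,0.025,0],[0,0,-0.003],0]
    - [[0.106,0.026,0],[0,0,-0.003],0]
    - [[0.106,0.027,0],[0,0,-0.002],0]
    - [[0.105,0.028,0],[0,0,-0.003],0]
    - [[0.105,0.029,0],[0,0,-0.002],0]

```text
clock: 4.77
eef_pos: [0.5112, -0.1883, 0.2537]
tool_rot: [0.754, 0.657, -0.001, -0.001]
ft_force: [-0.3, 0.1, -1.4]
grip_width: 0.0352
grasp_force: 60.0
```

apply_moves:
  steps:
    - [[0.105,0.03,0.001],[0,0,-0.003],0]
    - [[0.105,0.031,0.001],[0,0,-0.003],0]
    - [[0.105,0.031,0.001],[0,0,-0.003],0]
    - [[0.1,0.032,0.001],[0,0,-0.002],0]
    - [[0.02,0.005,0.001],[0,0,0],0]
    - [[0,0,0],[0,0,0],0]
    - [[0,0,0],[0,0,0],0]
    - [[0,0,0],[0,0,0],0]

```text
clock: 5.43
eef_pos: [0.5473, -0.1071, 0.2533]
tool_rot: [0.743, 0.669, -0.001, -0.0]
ft_force: [-0.1, 0.5, -1.1]
grip_width: 0.0354
grasp_force: 60.0
```

Run:
```python
from h import *
o=st(); plan([*unrack(0,.039),.255],-5.8,1)
for n in("top","scene"):
    p,d=camera(n); W=cloud(n,d); f,cx,cy,R,t=cal(n)
    c=R@np.array([*o["eef_pos"][:2],.2])+t; u,v=int(f*c[0]/c[2]+cx),int(f*c[1]/c[2]+cy)
    a,b=max(v-60,0),max(u-75,0); cv2.imwrite(f"pics/b1{n}.png",cv2.resize(p[a:a+120,b:b+150,::-1],None,fx=5,fy=5,interpolation=cv2.INTER_CUBIC)); print(n,b,a)
    np.savez(f"pics/{n}1",p=p,d=d)
```

```text
t 5.4333 p [ 0.5473 -0.1071  0.2533] rack [-0.002  0.037] F [-0.1  0.5 -1.1] grip 0.0354 60.04310667514801
yawy -6.0 z [-1.2e-03 -2.0e-04 -1.0e+00]
[0.01, 0.0102, -0.0085] [-0.0004, 0.0001, -0.0011]
top 303 132
scene 213 150
```

View pics/b1scene.png

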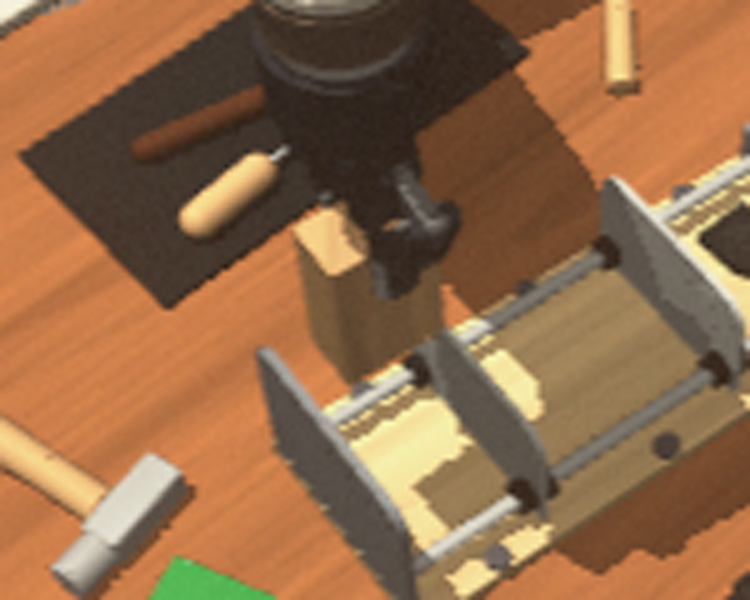

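Run:
```python
from h import *
z=np.load("pics/scene1.npz"); W=cloud("scene",z["d"]); p=z["p"].astype(int)
Q=W.reshape(-1,3); C=p.reshape(-1,3); X=(Q[:,:2]-PL)@np.stack([ex,ey],1)-[0,.003]
m=(np.abs(X[:,0])<.06)&(X[:,1]>-.03)&(X[:,1]<.1)&(Q[:,2]>.17)&(Q[:,2]<.21)
print(m.sum(),X[m].min(0),X[m].max(0)); 
for k in(0,1): print(np.percentile(X[m][:,k],[1,5,50,95,99]).round(4))
m2=(np.abs(X[:,0])<.06)&(X[:,1]>-.03)&(X[:,1]<.1)&(Q[:,2]>.13)&(Q[:,2]<.25); print("z low",np.percentile(Q[m2][:,2],[1,3,10]))
```

```text
211 [-0.01895523  0.00374334] [0.01708094 0.06329775]
[-0.0177 -0.011   0.0145  0.0162  0.017 ]
[0.004  0.0045 0.0263 0.0594 0.0624]
z low [0.1734479  0.17614666 0.18218852]
```

The block hangs upright in the jaws over bay 1; the plate is at crop (335,470) and divider 1 at (490,420). I'll lower it in.

apply_moves:
  steps:
    - [[0.025,0.01,0.05],[0,0,-0.001],0]
    - [[0,0,0.11],[0,0,0],0]
    - [[0,0,0.12],[0,0,0],0]
    - [[0,0,0.12],[0,0,0],0]
    - [[0,0,0.12],[0,0,0],0]
    - [[0,0,0.12],[0,0,0],0]
    - [[0,0,0.08],[0,0,0],0]
    - [[0,0,0.04],[0,0,0],0]

```text
clock: 6.2
eef_pos: [0.5482, -0.1014, 0.0983]
tool_rot: [0.742, 0.67, -0.002, -0.002]
ft_force: [-0.2, -0.4, -1.6]
grip_width: 0.0353
grasp_force: 60.0
```

apply_moves:
  steps:
    - [[0,0,0.01],[0,0,0],0]
    - [[0,0,0.01],[0,0,0],0]
    - [[0,0,0.01],[0,0,0],0]
    - [[0,0,0],[0,0,0],0]
    - [[0,0,0],[0,0,0],0]
    - [[0,0,0],[0,0,0],0]
    - [[0,0,0],[0,0,0],0]
    - [[0,0,0],[0,0,0],0]

```text
clock: 6.87
eef_pos: [0.5507, -0.1016, 0.0962]
tool_rot: [0.742, 0.671, 0.0, 0.0]
ft_force: [0.0, 0.0, -0.7]
grip_width: 0.0352
grasp_force: 60.0
```

Run:
```python
from h import *
st()
```

```text
t 6.8667 p [ 0.5507 -0.1016  0.0962] rack [0.0008 0.0428] F [ 0.   0.  -0.7] grip 0.0352 60.029069781303406
yawy -5.76 z [ 9.e-04 -1.e-04 -1.e+00]
```

apply_moves:
  steps:
    - [[0,0,0.005],[0,0,0],0]
    - [[0,0,0.005],[0,0,0],0]
    - [[0,0,0.005],[0,0,0],0]
    - [[0,0,0],[0,0,0],0]
    - [[0,0,0],[0,0,0],0]
    - [[0,0,0],[0,0,0],0]
    - [[0,0,0],[0,0,0],0]
    - [[0,0,0],[0,0,0],0]

```text
clock: 7.53
eef_pos: [0.5506, -0.1015, 0.0941]
tool_rot: [0.742, 0.671, 0.0, 0.0]
ft_force: [-3.0, 1.1, 6.4]
grip_width: 0.0353
grasp_force: 61.1
```

apply_moves:
  steps:
    - [[0,0,0],[0,0,0],0.7]
    - [[0,0,0],[0,0,0],0.7]
    - [[0,0,0],[0,0,0],0.7]
    - [[0,0,0],[0,0,0],0.7]
    - [[0,0,-0.05],[0,0,0],0.7]
    - [[0,0,-0.1],[0,0,0],0.7]
    - [[0,0,-0.12],[0,0,0],0.7]
    - [[0,0,-0.1],[0,0,0],0.7]

```text
clock: 8.2
eef_pos: [0.5505, -0.1016, 0.1684]
tool_rot: [0.742, 0.671, 0.0, 0.0]
ft_force: [0.8, -0.3, -0.7]
grip_width: 0.0598
grasp_force: 0.0
```

Run:
```python
from h import *
st(); plan([*unrack(0,.118),.16],-5.8,1)
```

```text
t 8.2 p [ 0.5505 -0.1016  0.1684] rack [0.0006 0.0428] F [ 0.8 -0.3 -0.7] grip 0.0598 0.0
yawy -5.76 z [ 3.e-04 -1.e-04 -1.e+00]
[0.376, -0.0028, 0.042] [0.0001, 0.0, 0.0002]
```

apply_moves:
  steps:
    - [[0.08,-0.003,0],[0,0,0],0.7]
    - [[0.11,0,0],[0,0,0],0.7]
    - [[0.11,0,0],[0,0,0],0.7]
    - [[0.06,0,0],[0,0,0],0.7]
    - [[0.02,0,0],[0,0,0],0.7]
    - [[0,0,0.02],[0,0,0],0.7]
    - [[0,0,0.06],[0,0,0],0.7]
    - [[0,0,0.1],[0,0,0],0.7]

```text
clock: 8.87
eef_pos: [0.5591, -0.0269, 0.1322]
tool_rot: [0.742, 0.67, 0.001, 0.002]
ft_force: [0.5, -1.1, 0.3]
grip_width: 0.06
grasp_force: 0.0
```

apply_moves:
  steps:
    - [[0,0,0.1],[0,0,0],0.7]
    - [[0,0,0.08],[0,0,0],0.7]
    - [[0,0,0.04],[0,0,0],0.7]
    - [[0,0,0.01],[0,0,0],0.7]
    - [[0,0,0],[0,0,0],0.7]
    - [[0,0,0],[0,0,0],0.7]
    - [[0,0,0],[0,0,0],0.7]
    - [[0,0,0],[0,0,0],0.7]

```text
clock: 9.53
eef_pos: [0.5583, -0.026, 0.0859]
tool_rot: [0.742, 0.671, 0.001, 0.001]
ft_force: [-0.0, -0.2, -0.2]
grip_width: 0.06
grasp_force: 0.0
```

Run:
```python
from h import *
st()
p,d=camera("scene"); cv2.imwrite("pics/d1.png",cv2.resize(p[150:290,240:420,::-1],None,fx=4,fy=4,interpolation=cv2.INTER_CUBIC))
```

```text
t 9.5333 p [ 0.5583 -0.026   0.0859] rack [0.0007 0.1188] F [-0.  -0.2 -0.2] grip 0.06 0.0
yawy -5.76 z [ 2.3e-03 -2.0e-04 -1.0e+00]
```

View pics/d1.png

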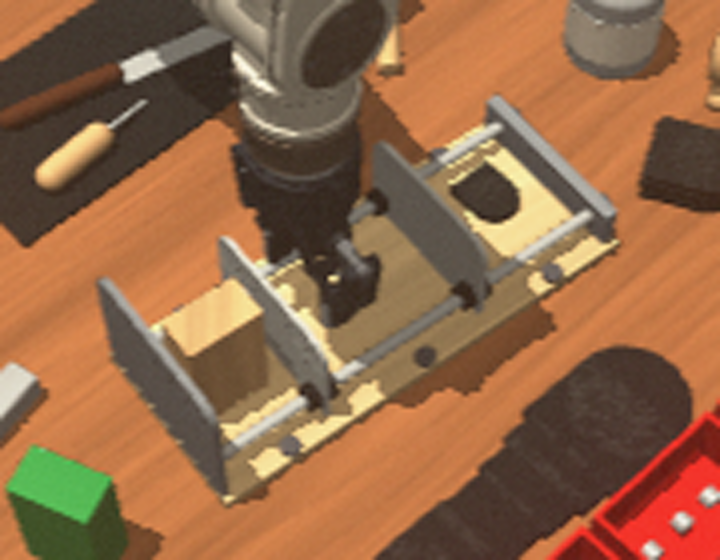

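The block stands in bay 1 (top at (212,315)), and the fingers are beyond divider 1 at (345,280). I'll push it in.

apply_moves:
  steps:
    - [[-0.02,-0.003,0],[0,0,0],0.7]
    - [[-0.02,0,0],[0,0,0],0.7]
    - [[-0.02,0,0],[0,0,0],0.7]
    - [[-0.02,0,0],[0,0,0],0.7]
    - [[-0.02,0,0],[0,0,0],0.7]
    - [[-0.02,0,0],[0,0,0],0.7]
    - [[-0.02,0,0],[0,0,0],0.7]
    - [[-0.02,0,0],[0,0,0],0.7]

```text
clock: 10.25
eef_pos: [0.5538, -0.0557, 0.0848]
tool_rot: [0.741, 0.671, 0.002, -0.002]
ft_force: [0.5, 7.6, 1.0]
grip_width: 0.06
grasp_force: 3.9
```

Run:
```python
from h import *
st()
```

```text
t 10.25 p [ 0.5538 -0.0557  0.0848] rack [-0.0008  0.0888] F [0.5 7.6 1. ] grip 0.06 3.8541525998152792
yawy -5.71 z [ 5.0e-04  5.3e-03 -1.0e+00]
```

apply_moves:
  steps:
    - [[-0.008,0,0],[0,0,0],0.7]
    - [[-0.008,0,0],[0,0,0],0.7]
    - [[-0.008,0,0],[0,0,0],0.7]
    - [[-0.008,0,0],[0,0,0],0.7]
    - [[-0.007,0,0],[0,0,0],0.7]
    - [[-0.006,0,0],[0,0,0],0.7]
    - [[0,0,0],[0,0,0],0.7]
    - [[0,0,0],[0,0,0],0.7]

```text
clock: 10.92
eef_pos: [0.5529, -0.0646, 0.0848]
tool_rot: [0.741, 0.671, 0.002, -0.002]
ft_force: [0.0, 8.3, 1.5]
grip_width: 0.0598
grasp_force: 3.6
```

Run:
```python
from h import *
st()
```

```text
t 10.9167 p [ 0.5529 -0.0646  0.0848] rack [-0.0008  0.0799] F [0.  8.3 1.5] grip 0.0598 3.6167712905444205
yawy -5.71 z [ 5.0e-04  5.1e-03 -1.0e+00]
```

apply_moves:
  steps:
    - [[-0.004,0,0],[0,0,0],0.7]
    - [[-0.004,0,0],[0,0,0],0.7]
    - [[-0.004,0,0],[0,0,0],0.7]
    - [[-0.004,0,0],[0,0,0],0.7]
    - [[0,0,0],[0,0,0],0.7]
    - [[0,0,0],[0,0,0],0.7]
    - [[0,0,0],[0,0,0],0.7]
    - [[0,0,0],[0,0,0],0.7]

```text
clock: 11.58
eef_pos: [0.5526, -0.0676, 0.0848]
tool_rot: [0.741, 0.671, 0.002, -0.002]
ft_force: [0.7, 7.2, 2.4]
grip_width: 0.0597
grasp_force: 3.7
```

Run:
```python
from h import *
st()
```

```text
t 11.5833 p [ 0.5526 -0.0676  0.0848] rack [-0.0008  0.0768] F [0.7 7.2 2.4] grip 0.0597 3.7490027106832713
yawy -5.71 z [ 5.0e-04  5.2e-03 -1.0e+00]
```

apply_moves:
  steps:
    - [[-0.003,0,0],[0,0,0],0.7]
    - [[-0.003,0,0],[0,0,0],0.7]
    - [[-0.003,0,0],[0,0,0],0.7]
    - [[-0.003,0,0],[0,0,0],0.7]
    - [[0,0,0],[0,0,0],0.7]
    - [[0,0,0],[0,0,0],0.7]
    - [[0,0,0],[0,0,0],0.7]
    - [[0,0,0],[0,0,0],0.7]

```text
clock: 12.25
eef_pos: [0.5523, -0.07, 0.0848]
tool_rot: [0.741, 0.671, 0.002, -0.002]
ft_force: [0.1, 7.3, 0.8]
grip_width: 0.0602
grasp_force: 3.8
```

Run:
```python
from h import *
st()
```

```text
t 12.25 p [ 0.5523 -0.07    0.0848] rack [-0.0008  0.0744] F [0.1 7.3 0.8] grip 0.0602 3.805616784375161
yawy -5.7 z [ 5.0e-04  5.3e-03 -1.0e+00]
```

apply_moves:
  steps:
    - [[-0.003,0,0],[0,0,0],0.7]
    - [[-0.003,0,0],[0,0,0],0.7]
    - [[-0.003,0,0],[0,0,0],0.7]
    - [[-0.003,0,0],[0,0,0],0.7]
    - [[0,0,0],[0,0,0],0.7]
    - [[0,0,0],[0,0,0],0.7]
    - [[0,0,0],[0,0,0],0.7]
    - [[0,0,0],[0,0,0],0.7]

```text
clock: 12.92
eef_pos: [0.5523, -0.0701, 0.0849]
tool_rot: [0.741, 0.671, 0.004, -0.003]
ft_force: [1.1, 14.1, 1.6]
grip_width: 0.0593
grasp_force: 6.9
```

Run:
```python
from h import *
st()
```

```text
t 12.9167 p [ 0.5523 -0.0701  0.0849] rack [-0.0008  0.0743] F [ 1.1 14.1  1.6] grip 0.0593 6.872528158128262
yawy -5.64 z [ 9.0e-04  9.8e-03 -1.0e+00]
```

apply_moves:
  steps:
    - [[-0.004,0,0],[0,0,0],0.7]
    - [[-0.004,0,0],[0,0,0],0.7]
    - [[0,0,0],[0,0,0],0.7]
    - [[0,0,0],[0,0,0],0.7]
    - [[0,0,0],[0,0,0],0.7]
    - [[0,0,0],[0,0,0],0.7]
    - [[0,0,0],[0,0,0],0.7]
    - [[0,0,0],[0,0,0],0.7]

```text
clock: 13.58
eef_pos: [0.5523, -0.0701, 0.0849]
tool_rot: [0.741, 0.672, 0.005, -0.004]
ft_force: [1.7, 18.6, 2.3]
grip_width: 0.0597
grasp_force: 9.0
```

Run:
```python
from h import *
st()
p,d=camera("top"); W=cloud("top",d)
def rep(name,a,b,c,e,lo,hi):
    Q=W[c:e,a:b].reshape(-1,3); Q=Q[(Q[:,2]>lo)&(Q[:,2]<hi)]; print(name,len(Q),[np.round(rack(Q[:,:2].mean(0)),4)])
rep("plate",378,402,160,235,.11,.14)
cv2.imwrite("pics/s1.png",cv2.resize(p[150:240,240:410,::-1],None,fx=4,fy=4,interpolation=cv2.INTER_CUBIC))
```

```text
t 13.5833 p [ 0.5523 -0.0701  0.0849] rack [-0.0008  0.0743] F [ 1.7 18.6  2.3] grip 0.0597 9.039854485890828
yawy -5.59 z [ 0.0012  0.0129 -0.9999]
plate 0 [array([nan, nan])]<stdin>:5: RuntimeWarning: Mean of empty slice.
  ret = um.true_divide(
```

View pics/s1.png

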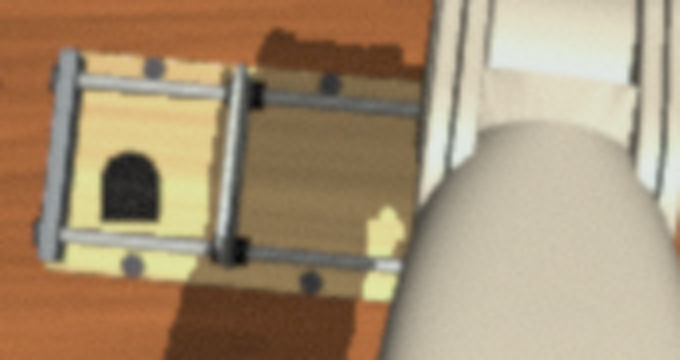

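Only the far end shows here (divider 2 at (235,165)), because the arm hides bay 1. The stall at 18.6 N with the TCP not moving says divider 1 is snug. I'll retreat and go over the block.

apply_moves:
  steps:
    - [[0.03,0,0],[0,0,0],0.7]
    - [[0.06,0,0],[0,0,0],0.7]
    - [[0.04,0,0],[0,0,0],0.7]
    - [[0,0,-0.08],[0,0,0],0.7]
    - [[0,0,-0.12],[0,0,0],0.7]
    - [[0,0,-0.12],[0,0,0],0.7]
    - [[0,0,-0.08],[0,0,0],0.7]
    - [[0,0,0],[0,0,0],0.7]

```text
clock: 14.3
eef_pos: [0.5569, -0.0505, 0.1688]
tool_rot: [0.742, 0.671, 0.002, 0.003]
ft_force: [0.4, -0.1, 1.5]
grip_width: 0.0597
grasp_force: 0.0
```

Run:
```python
from h import *
st(); plan([*unrack(0,.031),.165],-5.8,1)
```

```text
t 14.3 p [ 0.5569 -0.0505  0.1688] rack [0.0018 0.0943] F [ 0.4 -0.1  1.5] grip 0.0597 0.0
yawy -5.77 z [ 0.0075 -0.0012 -1.    ]
[-0.3163, -0.0093, 0.019] [0.0024, 0.0001, 0.0002]
```

apply_moves:
  steps:
    - [[-0.08,-0.005,0],[0,0,0],0.7]
    - [[-0.1,0,0],[0,0,0],0.7]
    - [[-0.08,0,0],[0,0,0],0.7]
    - [[-0.04,0,0],[0,0,0],0.7]
    - [[-0.015,0,0],[0,0,0],0.7]
    - [[0,0,0],[0,0,0],0.7]
    - [[0,0,0],[0,0,0],0.7]
    - [[0,0,0],[0,0,0],0.7]

```text
clock: 14.97
eef_pos: [0.5471, -0.1122, 0.1645]
tool_rot: [0.741, 0.671, -0.0, -0.0]
ft_force: [-0.0, -0.5, -0.3]
grip_width: 0.0601
grasp_force: 0.0
```

Run:
```python
from h import *
st(); plan([*unrack(0,.030),.094],-5.8,1)
```

```text
t 14.9667 p [ 0.5471 -0.1122  0.1645] rack [-0.0018  0.0319] F [-0.  -0.5 -0.3] grip 0.0601 0.0
yawy -5.72 z [-4.e-04  3.e-04 -1.e+00]
[-0.0097, 0.009, 0.3523] [-0.0001, -0.0001, 0.0005]
```

apply_moves:
  steps:
    - [[-0.008,0.007,0.04],[0,0,0],0.7]
    - [[0,0,0.09],[0,0,0],0.7]
    - [[0,0,0.1],[0,0,0],0.7]
    - [[0,0,0.07],[0,0,0],0.7]
    - [[0,0,0.03],[0,0,0],0.7]
    - [[0,0,0.015],[0,0,0],0.7]
    - [[0,0,0],[0,0,0],0.7]
    - [[0,0,0],[0,0,0],0.7]

```text
clock: 15.63
eef_pos: [0.5489, -0.1146, 0.0963]
tool_rot: [0.742, 0.671, 0.0, 0.0]
ft_force: [0.0, -0.3, 0.6]
grip_width: 0.0597
grasp_force: 0.0
```

apply_moves:
  steps:
    - [[0,0,0],[0,0,0],0]
    - [[0,0,0],[0,0,0],0]
    - [[0,0,0],[0,0,0],0]
    - [[0,0,0],[0,0,0],0]
    - [[0,0,0],[0,0,0],0]
    - [[0,0,0],[0,0,0],0]
    - [[0,0,0],[0,0,0],0]
    - [[0,0,0],[0,0,0],0]

```text
clock: 16.3
eef_pos: [0.5491, -0.1148, 0.0969]
tool_rot: [0.742, 0.671, 0.001, 0.001]
ft_force: [-1.1, -0.2, 5.3]
grip_width: 0.0353
grasp_force: 60.6
```

Run:
```python
from h import *
st()
```

```text
t 16.3 p [ 0.5491 -0.1148  0.0969] rack [0.0005 0.0295] F [-1.1 -0.2  5.3] grip 0.0353 60.57548761367798
yawy -5.76 z [ 2.3e-03 -3.0e-04 -1.0e+00]
```

apply_moves:
  steps:
    - [[0,0,-0.02],[0,0,0],0]
    - [[0,0,-0.04],[0,0,0],0]
    - [[0,0,-0.06],[0,0,0],0]
    - [[0,0,-0.08],[0,0,0],0]
    - [[0,0,-0.1],[0,0,0],0]
    - [[0,0,-0.12],[0,0,0],0]
    - [[0,0,-0.12],[0,0,0],0]
    - [[0,0,-0.08],[0,0,0],0]

```text
clock: 16.97
eef_pos: [0.5487, -0.1147, 0.2223]
tool_rot: [0.742, 0.671, 0.001, 0.001]
ft_force: [1.4, 0.9, -0.8]
grip_width: 0.0355
grasp_force: 60.0
```

apply_moves:
  steps:
    - [[0,0,-0.01],[0,0,0],0]
    - [[0.06,0,0],[0,0,0],0]
    - [[0.1,0,0],[0,0,0],0]
    - [[0.1,0,0],[0,0,0],0]
    - [[0.06,0,0],[0,0,0],0]
    - [[0.025,0,0],[0,0,0],0]
    - [[0,0,0],[0,0,0],0]
    - [[0,0,0],[0,0,0],0]

```text
clock: 17.63
eef_pos: [0.5549, -0.0459, 0.221]
tool_rot: [0.742, 0.671, -0.001, -0.0]
ft_force: [-0.4, -0.9, -1.1]
grip_width: 0.0356
grasp_force: 60.1
```

Run:
```python
from h import *
st(); plan([*unrack(0.0005,.0985),.105],-5.76,1)
p,d=camera("scene"); cv2.imwrite("pics/d2.png",cv2.resize(p[150:290,240:420,::-1],None,fx=4,fy=4,interpolation=cv2.INTER_CUBIC)); np.savez("pics/scene2",p=p,d=d)
```

```text
t 17.6333 p [ 0.5549 -0.0459  0.221 ] rack [-0.0007  0.0986] F [-0.4 -0.9 -1.1] grip 0.0356 60.07223725318909
yawy -5.73 z [-1.4e-03 -5.0e-04 -1.0e+00]
[-0.0004, 0.0068, 0.5799] [-0.0004, 0.0002, 0.0002]
```

View pics/d2.png

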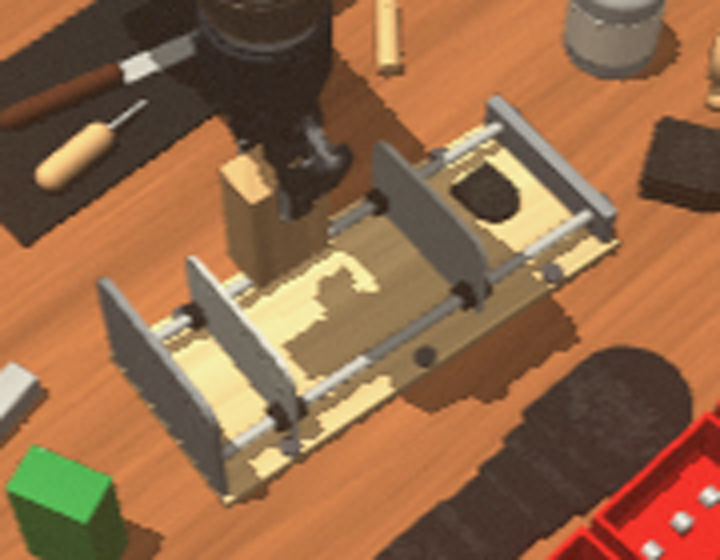

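Divider 1 now stands at crop (240,340), much nearer the plate. The block hangs just beyond it at (275,220), over bay 2. I'll lower it with a 5 mm gap.

apply_moves:
  steps:
    - [[0,0.005,0.05],[0,0,0],0]
    - [[0,0,0.09],[0,0,0],0]
    - [[0,0,0.1],[0,0,0],0]
    - [[0,0,0.1],[0,0,0],0]
    - [[0,0,0.1],[0,0,0],0]
    - [[0,0,0.08],[0,0,0],0]
    - [[0,0,0.04],[0,0,0],0]
    - [[0,0,0.02],[0,0,0],0]

```text
clock: 18.35
eef_pos: [0.5549, -0.0467, 0.1036]
tool_rot: [0.742, 0.67, -0.001, -0.001]
ft_force: [-0.3, -0.7, -1.4]
grip_width: 0.0354
grasp_force: 60.1
```

apply_moves:
  steps:
    - [[0,0,0.008],[0,0,0],0]
    - [[0,0,0],[0,0,0],0]
    - [[-0.004,0,0],[0,0,0],0]
    - [[-0.004,0,0],[0,0,0],0]
    - [[-0.004,0,0],[0,0,0],0]
    - [[0,0,0],[0,0,0],0]
    - [[0,0,0],[0,0,0],0]
    - [[0,0,0],[0,0,0],0]

```text
clock: 19.02
eef_pos: [0.5561, -0.0485, 0.1044]
tool_rot: [0.742, 0.671, 0.0, 0.0]
ft_force: [-0.9, 0.3, -0.6]
grip_width: 0.0355
grasp_force: 60.1
```

Run:
```python
from h import *
st()
z=np.load("pics/scene2.npz")
for n in("scene0","scene2"):
    Q=cloud("scene",np.load(f"pics/{n}.npz")["d"]).reshape(-1,3); X=(Q[:,:2]-PL)@np.stack([ex,ey],1)-[0,.003]
    for nm,a,b,lo,hi in(("d1",.04,.1,.05,.098),("plate",-.03,.01,.09,.12)):
        m=(np.abs(X[:,0])<.06)&(X[:,1]>a)&(X[:,1]<b)&(Q[:,2]>lo)&(Q[:,2]<hi); print(n,nm,m.sum(),np.median(X[m][:,1]).round(4))
```

```text
t 19.0167 p [ 0.5561 -0.0485  0.1044] rack [0.0008 0.0962] F [-0.9  0.3 -0.6] grip 0.0355 60.082257986068726
yawy -5.76 z [ 5.e-04 -0.e+00 -1.e+00]
scene0 d1 221 0.0866
scene0 plate 107 -0.0069
scene2 d1 206 0.059
scene2 plate 112 -0.0069
```

apply_moves:
  steps:
    - [[-0.003,0,0.01],[0,0,0],0]
    - [[-0.003,0,0.01],[0,0,0],0]
    - [[-0.003,0,0.01],[0,0,0],0]
    - [[0,0,0.004],[0,0,0],0]
    - [[0,0,0],[0,0,0],0]
    - [[0,0,0],[0,0,0],0]
    - [[0,0,0],[0,0,0],0]
    - [[0,0,0],[0,0,0],0]

```text
clock: 19.68
eef_pos: [0.5558, -0.0502, 0.0972]
tool_rot: [0.742, 0.671, 0.0, -0.0]
ft_force: [-0.1, -0.7, -1.4]
grip_width: 0.0353
grasp_force: 60.3
```

Run:
```python
from h import *
st()
```

```text
t 19.6833 p [ 0.5558 -0.0502  0.0972] rack [0.0007 0.0944] F [-0.1 -0.7 -1.4] grip 0.0353 60.33172845840454
yawy -5.76 z [-0.  0. -1.]
```

apply_moves:
  steps:
    - [[-0.003,0,0.002],[0,0,0],0]
    - [[-0.002,0,0.002],[0,0,0],0]
    - [[0,0,0.002],[0,0,0],0]
    - [[0,0,0],[0,0,0],0]
    - [[0,0,0],[0,0,0],0]
    - [[0,0,0],[0,0,0],0]
    - [[0,0,0],[0,0,0],0]
    - [[0,0,0],[0,0,0],0]

```text
clock: 20.35
eef_pos: [0.5558, -0.0508, 0.0969]
tool_rot: [0.742, 0.671, 0.001, -0.0]
ft_force: [-2.8, 2.0, 4.8]
grip_width: 0.035
grasp_force: 60.9
```

Run:
```python
from h import *
st()
```

```text
t 20.35 p [ 0.5558 -0.0508  0.0969] rack [0.0007 0.0938] F [-2.8  2.   4.8] grip 0.035 60.914214849472046
yawy -5.75 z [ 7.e-04  7.e-04 -1.e+00]
```

apply_moves:
  steps:
    - [[0,0,0],[0,0,0],0.7]
    - [[0,0,0],[0,0,0],0.7]
    - [[0,0,0],[0,0,0],0.7]
    - [[0,0,0],[0,0,0],0.7]
    - [[0,0,-0.05],[0,0,0],0.7]
    - [[0,0,-0.1],[0,0,0],0.7]
    - [[0,0,-0.12],[0,0,0],0.7]
    - [[0,0,-0.1],[0,0,0],0.7]

```text
clock: 21.02
eef_pos: [0.5558, -0.0514, 0.1719]
tool_rot: [0.742, 0.671, 0.0, 0.0]
ft_force: [1.1, 0.5, -0.1]
grip_width: 0.0598
grasp_force: 0.0
```

apply_moves:
  steps:
    - [[0.06,0,0],[0,0,0],0.7]
    - [[0.12,0,0],[0,0,0],0.7]
    - [[0.14,0,0],[0,0,0],0.7]
    - [[0.14,0,0],[0,0,0],0.7]
    - [[0.14,0,0],[0,0,0],0.7]
    - [[0.12,0,0],[0,0,0],0.7]
    - [[0.07,0,0],[0,0,0],0.7]
    - [[0.02,0,0],[0,0,0],0.7]

```text
clock: 21.68
eef_pos: [0.5719, 0.1124, 0.17]
tool_rot: [0.741, 0.672, 0.0, -0.0]
ft_force: [-0.1, -0.1, -0.0]
grip_width: 0.0598
grasp_force: 0.0
```

Run:
```python
from h import *
st(); plan([*unrack(0,.257),.086],-5.76,1)
```

```text
t 21.6833 p [0.5719 0.1124 0.17  ] rack [0.0003 0.2578] F [-0.1 -0.1 -0. ] grip 0.0598 0.0
yawy -5.57 z [-1.e-04  3.e-04 -1.e+00]
[-0.0043, -0.0013, 0.4198] [-0.0, -0.0001, 0.001]
```

apply_moves:
  steps:
    - [[0,0,0.03],[0,0,0.001],0.7]
    - [[0,0,0.07],[0,0,0],0.7]
    - [[0,0,0.1],[0,0,0],0.7]
    - [[0,0,0.1],[0,0,0],0.7]
    - [[0,0,0.07],[0,0,0],0.7]
    - [[0,0,0.04],[0,0,0],0.7]
    - [[0,0,0.01],[0,0,0],0.7]
    - [[0,0,0],[0,0,0],0.7]

```text
clock: 22.35
eef_pos: [0.5716, 0.1088, 0.0855]
tool_rot: [0.743, 0.669, -0.001, -0.0]
ft_force: [-0.4, 0.1, 1.2]
grip_width: 0.0599
grasp_force: 0.0
```

apply_moves:
  steps:
    - [[-0.02,0,0],[0,0,0],0.7]
    - [[-0.03,0,0],[0,0,0],0.7]
    - [[-0.03,0,0],[0,0,0],0.7]
    - [[-0.03,0,0],[0,0,0],0.7]
    - [[-0.03,0,0],[0,0,0],0.7]
    - [[-0.03,0,0],[0,0,0],0.7]
    - [[-0.03,0,0],[0,0,0],0.7]
    - [[-0.03,0,0],[0,0,0],0.7]

```text
clock: 23.02
eef_pos: [0.5683, 0.0663, 0.0874]
tool_rot: [0.742, 0.67, 0.003, -0.001]
ft_force: [0.7, 8.2, 0.3]
grip_width: 0.0599
grasp_force: 4.0
```

apply_moves:
  steps:
    - [[-0.03,0,0],[0,0,0],0.7]
    - [[-0.03,0,0],[0,0,0],0.7]
    - [[-0.03,0,0],[0,0,0],0.7]
    - [[-0.03,0,0],[0,0,0],0.7]
    - [[-0.03,0,0],[0,0,0],0.7]
    - [[-0.03,0,0],[0,0,0],0.7]
    - [[-0.03,0,0],[0,0,0],0.7]
    - [[-0.03,0,0],[0,0,0],0.7]

```text
clock: 23.68
eef_pos: [0.5634, 0.0185, 0.0873]
tool_rot: [0.742, 0.67, 0.003, -0.001]
ft_force: [1.1, 8.1, 0.6]
grip_width: 0.0596
grasp_force: 4.0
```

Run:
```python
from h import *
st()
```

```text
t 23.6833 p [0.5634 0.0185 0.0873] rack [0.0013 0.1636] F [1.1 8.1 0.6] grip 0.0596 4.039595648646355
yawy -5.84 z [ 0.0033  0.0056 -1.    ]
```

apply_moves:
  steps:
    - [[-0.02,0,0],[0,0,0],0.7]
    - [[-0.02,0,0],[0,0,0],0.7]
    - [[-0.018,0,0],[0,0,0],0.7]
    - [[-0.015,0,0],[0,0,0],0.7]
    - [[-0.01,0,0],[0,0,0],0.7]
    - [[-0.007,0,0],[0,0,0],0.7]
    - [[0,0,0],[0,0,0],0.7]
    - [[0,0,0],[0,0,0],0.7]

```text
clock: 24.35
eef_pos: [0.5615, 0.0, 0.0873]
tool_rot: [0.742, 0.67, 0.003, -0.0]
ft_force: [1.3, 5.9, 0.6]
grip_width: 0.0594
grasp_force: 3.0
```

Run:
```python
from h import *
st()
```

```text
t 24.35 p [0.5615 0.     0.0873] rack [0.0012 0.145 ] F [1.3 5.9 0.6] grip 0.0594 3.0054231360554695
yawy -5.87 z [ 0.0032  0.0041 -1.    ]
```

apply_moves:
  steps:
    - [[-0.006,0,0],[0,0,0],0.7]
    - [[-0.006,0,0],[0,0,0],0.7]
    - [[-0.006,0,0],[0,0,0],0.7]
    - [[-0.006,0,0],[0,0,0],0.7]
    - [[0,0,0],[0,0,0],0.7]
    - [[0,0,0],[0,0,0],0.7]
    - [[0,0,0],[0,0,0],0.7]
    - [[0,0,0],[0,0,0],0.7]

```text
clock: 25.02
eef_pos: [0.561, -0.0046, 0.0873]
tool_rot: [0.742, 0.67, 0.003, -0.001]
ft_force: [1.6, 5.8, 1.0]
grip_width: 0.0598
grasp_force: 3.2
```

Run:
```python
from h import *
st()
```

```text
t 25.0167 p [ 0.561  -0.0046  0.0873] rack [0.0012 0.1404] F [1.6 5.8 1. ] grip 0.0598 3.19639228284359
yawy -5.86 z [ 0.0032  0.0043 -1.    ]
```

apply_moves:
  steps:
    - [[-0.002,0,0],[0,0,0],0.7]
    - [[-0.002,0,0],[0,0,0],0.7]
    - [[-0.002,0,0],[0,0,0],0.7]
    - [[0,0,0],[0,0,0],0.7]
    - [[0,0,0],[0,0,0],0.7]
    - [[0,0,0],[0,0,0],0.7]
    - [[0,0,0],[0,0,0],0.7]
    - [[0,0,0],[0,0,0],0.7]

```text
clock: 25.68
eef_pos: [0.5609, -0.0056, 0.0873]
tool_rot: [0.742, 0.67, 0.003, -0.001]
ft_force: [1.8, 7.2, 1.1]
grip_width: 0.0597
grasp_force: 3.4
```

Run:
```python
from h import *
st()
```

```text
t 25.6833 p [ 0.5609 -0.0056  0.0873] rack [0.0012 0.1393] F [1.8 7.2 1.1] grip 0.0597 3.3947069942951202
yawy -5.85 z [ 0.0032  0.0046 -1.    ]
```

apply_moves:
  steps:
    - [[-0.002,0,0],[0,0,0],0.7]
    - [[0,0,0],[0,0,0],0.7]
    - [[0,0,0],[0,0,0],0.7]
    - [[0,0,0],[0,0,0],0.7]
    - [[0,0,0],[0,0,0],0.7]
    - [[0,0,0],[0,0,0],0.7]
    - [[0,0,0],[0,0,0],0.7]
    - [[0,0,0],[0,0,0],0.7]

```text
clock: 26.35
eef_pos: [0.5609, -0.006, 0.0873]
tool_rot: [0.742, 0.67, 0.003, -0.001]
ft_force: [0.6, 7.3, 1.5]
grip_width: 0.0596
grasp_force: 3.4
```

Run:
```python
from h import *
o=st(); print(rack(o["eef_pos"]))
```

```text
t 26.35 p [ 0.5609 -0.006   0.0873] rack [0.0013 0.139 ] F [0.6 7.3 1.5] grip 0.0596 3.424430787563324
yawy -5.85 z [ 0.0033  0.0046 -1.    ]
(np.float64(0.0012554280613799483), np.float64(0.1389810644158304))
```

apply_moves:
  steps:
    - [[-0.002,0,0],[0,0,0],0.7]
    - [[0,0,0],[0,0,0],0.7]
    - [[0,0,0],[0,0,0],0.7]
    - [[0,0,0],[0,0,0],0.7]
    - [[0,0,0],[0,0,0],0.7]
    - [[0,0,0],[0,0,0],0.7]
    - [[0,0,0],[0,0,0],0.7]
    - [[0,0,0],[0,0,0],0.7]

```text
clock: 27.02
eef_pos: [0.5609, -0.0064, 0.0873]
tool_rot: [0.742, 0.67, 0.003, -0.001]
ft_force: [1.6, 6.1, 0.3]
grip_width: 0.0599
grasp_force: 3.4
```

Run:
```python
from h import *
o=st(); print(rack(o["eef_pos"]))
```

```text
t 27.0167 p [ 0.5609 -0.0064  0.0873] rack [0.0013 0.1385] F [1.6 6.1 0.3] grip 0.0599 3.4307020157575607
yawy -5.85 z [ 0.0033  0.0046 -1.    ]
(np.float64(0.0012680232560763104), np.float64(0.1385494174543119))
```

apply_moves:
  steps:
    - [[-0.002,0,0],[0,0,0],0.7]
    - [[0,0,0],[0,0,0],0.7]
    - [[0,0,0],[0,0,0],0.7]
    - [[0,0,0],[0,0,0],0.7]
    - [[0,0,0],[0,0,0],0.7]
    - [[0,0,0],[0,0,0],0.7]
    - [[0,0,0],[0,0,0],0.7]
    - [[0,0,0],[0,0,0],0.7]

```text
clock: 27.68
eef_pos: [0.5608, -0.0066, 0.0873]
tool_rot: [0.742, 0.67, 0.003, -0.001]
ft_force: [1.7, 7.1, 0.4]
grip_width: 0.06
grasp_force: 3.7
```

Run:
```python
from h import *
o=st(); print(rack(o["eef_pos"]))
```

```text
t 27.6833 p [ 0.5608 -0.0066  0.0873] rack [0.0012 0.1384] F [1.7 7.1 0.4] grip 0.06 3.7272170931100845
yawy -5.85 z [ 0.0033  0.005  -1.    ]
(np.float64(0.001229929742334989), np.float64(0.13838357115924693))
```

apply_moves:
  steps:
    - [[-0.002,0,0],[0,0,0],0.7]
    - [[0,0,0],[0,0,0],0.7]
    - [[0,0,0],[0,0,0],0.7]
    - [[0,0,0],[0,0,0],0.7]
    - [[0,0,0],[0,0,0],0.7]
    - [[0,0,0],[0,0,0],0.7]
    - [[0,0,0],[0,0,0],0.7]
    - [[0,0,0],[0,0,0],0.7]

```text
clock: 28.35
eef_pos: [0.5608, -0.0067, 0.0873]
tool_rot: [0.742, 0.67, 0.003, -0.001]
ft_force: [2.3, 8.0, 1.2]
grip_width: 0.06
grasp_force: 4.1
```

Run:
```python
from h import *
o=st(); print(rack(o["eef_pos"]))
```

```text
t 28.35 p [ 0.5608 -0.0067  0.0873] rack [0.0012 0.1383] F [2.3 8.  1.2] grip 0.06 4.11002978682518
yawy -5.84 z [ 0.0034  0.0056 -1.    ]
(np.float64(0.0012362783253109006), np.float64(0.13825430388053375))
```

Snug: the TCP has stalled at 138.3 mm, exactly one block plus one sheet (64 mm) beyond the divider 1 reading, with only a slight force rise. I'll retreat and fetch the block.

apply_moves:
  steps:
    - [[0.03,0,0],[0,0,0],0.7]
    - [[0.06,0,0],[0,0,0],0.7]
    - [[0.04,0,0],[0,0,0],0.7]
    - [[0,0,-0.08],[0,0,0],0.7]
    - [[0,0,-0.12],[0,0,0],0.7]
    - [[0,0,-0.12],[0,0,0],0.7]
    - [[0,0,-0.08],[0,0,0],0.7]
    - [[0,0,0],[0,0,0],0.7]

```text
clock: 29.02
eef_pos: [0.5648, 0.0173, 0.1704]
tool_rot: [0.743, 0.67, 0.003, 0.003]
ft_force: [1.5, 0.2, 0.1]
grip_width: 0.06
grasp_force: 0.0
```

Run:
```python
from h import *
o=st(); plan([*unrack(.0005,.0945),.168],-5.76,1)
```

```text
t 29.0167 p [0.5648 0.0173 0.1704] rack [0.0028 0.1626] F [1.5 0.2 0.1] grip 0.06 0.0
yawy -5.92 z [ 7.8e-03 -1.0e-04 -1.0e+00]
[-0.3404, -0.0108, 0.0117] [0.0025, -0.0002, -0.0009]
```

apply_moves:
  steps:
    - [[-0.08,-0.005,0],[0,0,-0.001],0.7]
    - [[-0.1,0,0],[0,0,0],0.7]
    - [[-0.09,0,0],[0,0,0],0.7]
    - [[-0.05,0,0],[0,0,0],0.7]
    - [[-0.02,0,0],[0,0,0],0.7]
    - [[0,0,0],[0,0,0],0.7]
    - [[0,0,0],[0,0,0],0.7]
    - [[0,0,0],[0,0,0],0.7]

```text
clock: 29.68
eef_pos: [0.5544, -0.0499, 0.1659]
tool_rot: [0.741, 0.671, 0.0, -0.0]
ft_force: [0.3, 1.6, -0.4]
grip_width: 0.0599
grasp_force: 0.0
```

Run:
```python
from h import *
o=st(); plan([*unrack(.0007,.0937),.0965],-5.76,1)
```

```text
t 29.6833 p [ 0.5544 -0.0499  0.1659] rack [-0.0007  0.0946] F [ 0.3  1.6 -0.4] grip 0.0599 0.0
yawy -5.72 z [-3.e-04  4.e-04 -1.e+00]
[-0.0045, 0.0072, 0.3469] [-0.0001, -0.0001, 0.0002]
```

apply_moves:
  steps:
    - [[-0.004,0.006,0.04],[0,0,0],0.7]
    - [[0,0,0.09],[0,0,0],0.7]
    - [[0,0,0.1],[0,0,0],0.7]
    - [[0,0,0.07],[0,0,0],0.7]
    - [[0,0,0.03],[0,0,0],0.7]
    - [[0,0,0.012],[0,0,0],0.7]
    - [[0,0,0],[0,0,0],0.7]
    - [[0,0,0],[0,0,0],0.7]

```text
clock: 30.35
eef_pos: [0.5562, -0.0515, 0.0983]
tool_rot: [0.742, 0.671, 0.0, 0.0]
ft_force: [0.7, -0.4, -0.2]
grip_width: 0.06
grasp_force: 0.0
```

apply_moves:
  steps:
    - [[0,0,0],[0,0,0],0]
    - [[0,0,0],[0,0,0],0]
    - [[0,0,0],[0,0,0],0]
    - [[0,0,0],[0,0,0],0]
    - [[0,0,0],[0,0,0],0]
    - [[0,0,0],[0,0,0],0]
    - [[0,0,0],[0,0,0],0]
    - [[0,0,0],[0,0,0],0]

```text
clock: 31.02
eef_pos: [0.5562, -0.0517, 0.0989]
tool_rot: [0.742, 0.671, 0.001, 0.001]
ft_force: [-1.8, 0.6, 6.0]
grip_width: 0.0349
grasp_force: 60.6
```

Run:
```python
from h import *
st()
```

```text
t 31.0167 p [ 0.5562 -0.0517  0.0989] rack [0.0012 0.093 ] F [-1.8  0.6  6. ] grip 0.0349 60.564258098602295
yawy -5.76 z [ 2.1e-03 -1.0e-04 -1.0e+00]
```

apply_moves:
  steps:
    - [[0,0,-0.02],[0,0,0],0]
    - [[0,0,-0.04],[0,0,0],0]
    - [[0,0,-0.06],[0,0,0],0]
    - [[0,0,-0.08],[0,0,0],0]
    - [[0,0,-0.1],[0,0,0],0]
    - [[0,0,-0.12],[0,0,0],0]
    - [[0,0,-0.15],[0,0,0],0]
    - [[0,0,-0.15],[0,0,0],0]

```text
clock: 31.68
eef_pos: [0.5546, -0.0516, 0.2425]
tool_rot: [0.742, 0.671, -0.001, -0.001]
ft_force: [0.7, -0.5, -1.7]
grip_width: 0.0349
grasp_force: 60.0
```

apply_moves:
  steps:
    - [[0,0,-0.06],[0,0,0],0]
    - [[0,0,-0.02],[0,0,0],0]
    - [[0,0,0],[0,0,0],0]
    - [[0,0,0],[0,0,0],0]
    - [[0,0,0],[0,0,0],0]
    - [[0,0,0],[0,0,0],0]
    - [[0,0,0],[0,0,0],0]
    - [[0,0,0],[0,0,0],0]

```text
clock: 32.35
eef_pos: [0.5551, -0.0516, 0.2568]
tool_rot: [0.742, 0.671, -0.001, -0.001]
ft_force: [0.1, 1.1, -2.4]
grip_width: 0.0349
grasp_force: 60.1
```

Run:
```python
from h import *
o=st(); plan([.445,-.345,.25],-11.5,16)
for n in("scene0","cur"):
    d=camera("scene")[1] if n=="cur" else np.load(f"pics/{n}.npz")["d"]
    Q=cloud("scene",d).reshape(-1,3); X=(Q[:,:2]-PL)@np.stack([ex,ey],1)-[0,.003]
    for nm,a,b,lo,hi in(("d1",.04,.1,.05,.098),("d2",.11,.24,.05,.098),("plate",-.03,.01,.09,.12)):
        m=(np.abs(X[:,0])<.06)&(X[:,1]>a)&(X[:,1]<b)&(Q[:,2]>lo)&(Q[:,2]<hi); print(n,nm,m.sum(),np.median(X[m][:,1]).round(4))
```

```text
t 32.35 p [ 0.5551 -0.0516  0.2568] rack [0.0001 0.093 ] F [ 0.1  1.1 -2.4] grip 0.0349 60.14158844947815
yawy -5.76 z [-1.8e-03  2.0e-04 -1.0e+00]
[-0.0947, -0.025, 0.0022] [-0.0, 0.0, 0.002]
[-0.0948, -0.0244, 0.0022] [-0.0, 0.0, 0.002]
[-0.095, -0.0239, 0.0022] [-0.0, 0.0, 0.002]
[-0.0951, -0.0233, 0.0021] [-0.0, 0.0, 0.002]
[-0.0953, -0.0227, 0.0021] [-0.0, 0.0, 0.002]
[-0.0954, -0.0221, 0.0021] [-0.0, 0.0, 0.002]
[-0.0956, -0.0215, 0.0021] [-0.0, 0.0, 0.002]
[-0.0957, -0.0209, 0.0021] [-0.0, 0.0, 0.002]
[-0.0958, -0.0203, 0.0021] [-0.0, 0.0, 0.002]
[-0.0959, -0.0197, 0.0021] [-0.0, 0.0, 0.002]
[-0.0961, -0.0191, 0.0021] [-0.0, 0.0, 0.002]
[-0.0962, -0.0185, 0.0021] [-0.0, 0.0, 0.002]
[-0.0963, -0.0179, 0.0021] [-0.0, 0.0, 0.002]
[-0.0964, -0.0173, 0.0021] [-0.0, 0.0, 0.002]
[-0.0965, -0.0167, 0.0021] [-0.0, 0.0, 0.002]
[-0.0966, -0.0161, 0.0021] [-0.0, 0.0, 0.002]
scene0 d1 221 0.0866
scene0 d2 266 0.2247
scene0 plate 107 -0.0069
cur d1 204 0.0591
cur d2 192 0.123
cur plate 110 -0.007
```

apply_moves:
  steps:
    - [[-0.06,-0.016,0],[0,0,0.002],0]
    - [[-0.095,-0.024,0],[0,0,0.002],0]
    - [[-0.095,-0.024,0],[0,0,0.002],0]
    - [[-0.095,-0.023,0],[0,0,0.002],0]
    - [[-0.095,-0.023,0],[0,0,0.002],0]
    - [[-0.095,-0.022,0],[0,0,0.002],0]
    - [[-0.096,-0.022,0],[0,0,0.002],0]
    - [[-0.096,-0.021,0],[0,0,0.002],0]

```text
clock: 33.07
eef_pos: [0.5019, -0.1931, 0.2578]
tool_rot: [0.759, 0.651, -0.0, 0.0]
ft_force: [-0.2, 0.4, -1.4]
grip_width: 0.0356
grasp_force: 60.1
```

apply_moves:
  steps:
    - [[-0.096,-0.02,0],[0,0,0.002],0]
    - [[-0.096,-0.02,0],[0,0,0.002],0]
    - [[-0.096,-0.019,0],[0,0,0.002],0]
    - [[-0.096,-0.019,0],[0,0,0.002],0]
    - [[-0.096,-0.018,0],[0,0,0.002],0]
    - [[-0.096,-0.017,0],[0,0,0.002],0]
    - [[-0.096,-0.017,0],[0,0,0.002],0]
    - [[-0.096,-0.016,0],[0,0,0.002],0]

```text
clock: 33.73
eef_pos: [0.4465, -0.3394, 0.2577]
tool_rot: [0.775, 0.632, -0.0, 0.0]
ft_force: [0.4, -0.4, -2.4]
grip_width: 0.0352
grasp_force: 60.1
```

apply_moves:
  steps:
    - [[-0.036,-0.009,0],[0,0,0],0]
    - [[0,0,0.05],[0,0,0],0]
    - [[0,0,0.1],[0,0,0],0]
    - [[0,0,0.12],[0,0,0],0]
    - [[0,0,0.12],[0,0,0],0]
    - [[0,0,0.12],[0,0,0],0]
    - [[0,0,0.12],[0,0,0],0]
    - [[0,0,0.08],[0,0,0],0]

```text
clock: 34.4
eef_pos: [0.4434, -0.3424, 0.1125]
tool_rot: [0.774, 0.633, -0.0, -0.002]
ft_force: [-0.1, -0.7, -2.3]
grip_width: 0.0352
grasp_force: 60.1
```

apply_moves:
  steps:
    - [[0,0,0.03],[0,0,0],0]
    - [[0,0,0.02],[0,0,0],0]
    - [[0,0,0],[0,0,0],0]
    - [[0,0,0],[0,0,0],0]
    - [[0,0,0],[0,0,0],0]
    - [[0,0,0],[0,0,0],0]
    - [[0,0,0],[0,0,0],0]
    - [[0,0,0],[0,0,0],0]

```text
clock: 35.07
eef_pos: [0.4448, -0.3449, 0.1064]
tool_rot: [0.775, 0.633, 0.0, 0.001]
ft_force: [0.3, 0.0, -2.2]
grip_width: 0.0352
grasp_force: 60.1
```

Run:
```python
from h import *
st()
```

```text
t 35.0667 p [ 0.4448 -0.3449  0.1064] rack [-0.08   -0.2099] F [ 0.3  0.  -2.2] grip 0.0352 60.107656717300415
yawy -11.53 z [ 1.e-03 -8.e-04 -1.e+00]
```

apply_moves:
  steps:
    - [[0,0,0.025],[0,0,0],0]
    - [[0,0,0.025],[0,0,0],0]
    - [[0,0,0.02],[0,0,0],0]
    - [[0,0,0.015],[0,0,0],0]
    - [[0,0,0.005],[0,0,0],0]
    - [[0,0,0.003],[0,0,0],0]
    - [[0,0,0],[0,0,0],0]
    - [[0,0,0],[0,0,0],0]

```text
clock: 35.73
eef_pos: [0.4447, -0.3447, 0.0871]
tool_rot: [0.775, 0.633, 0.0, 0.0]
ft_force: [0.6, 0.6, -1.4]
grip_width: 0.0351
grasp_force: 60.3
```

Run:
```python
from h import *
st()
```

```text
t 35.7333 p [ 0.4447 -0.3447  0.0871] rack [-0.0801 -0.2098] F [ 0.6  0.6 -1.4] grip 0.0351 60.338544845581055
yawy -11.52 z [ 4.e-04 -3.e-04 -1.e+00]
```

apply_moves:
  steps:
    - [[0,0,0.003],[0,0,0],0]
    - [[0,0,0.003],[0,0,0],0]
    - [[0,0,0.002],[0,0,0],0]
    - [[0,0,0],[0,0,0],0]
    - [[0,0,0],[0,0,0],0]
    - [[0,0,0],[0,0,0],0]
    - [[0,0,0],[0,0,0],0]
    - [[0,0,0],[0,0,0],0]

```text
clock: 36.4
eef_pos: [0.4447, -0.3448, 0.0869]
tool_rot: [0.775, 0.633, 0.0, 0.001]
ft_force: [-2.8, 2.1, 6.6]
grip_width: 0.035
grasp_force: 61.2
```

On the bench. I'll release, rise and check.

apply_moves:
  steps:
    - [[0,0,0],[0,0,0],0.7]
    - [[0,0,0],[0,0,0],0.7]
    - [[0,0,0],[0,0,0],0.7]
    - [[0,0,0],[0,0,0],0.7]
    - [[0,0,0],[0,0,0],0.7]
    - [[0,0,-0.05],[0,0,0],0.7]
    - [[0,0,-0.1],[0,0,0],0.7]
    - [[0,0,-0.12],[0,0,0],0.7]

```text
clock: 37.07
eef_pos: [0.4434, -0.3438, 0.139]
tool_rot: [0.775, 0.633, -0.0, -0.002]
ft_force: [-0.4, -0.3, -1.2]
grip_width: 0.0599
grasp_force: 0.0
```

apply_moves:
  steps:
    - [[0,0,-0.12],[0,0,0],0.7]
    - [[0,0,-0.12],[0,0,0],0.7]
    - [[0,0,-0.12],[0,0,0],0.7]
    - [[0,0,-0.12],[0,0,0],0.7]
    - [[0,0,-0.06],[0,0,0],0.7]
    - [[0,0,0],[0,0,0],0.7]
    - [[0,0,0],[0,0,0],0.7]
    - [[0,0,0],[0,0,0],0.7]

```text
clock: 37.73
eef_pos: [0.444, -0.3442, 0.2466]
tool_rot: [0.775, 0.633, -0.0, -0.001]
ft_force: [-0.4, 0.6, -0.1]
grip_width: 0.0599
grasp_force: 0.0
```

Run:
```python
from h import *
st(); p,d=camera("scene"); Q=cloud("scene",d).reshape(-1,3); X=(Q[:,:2]-PL)@np.stack([ex,ey],1)-[0,.003]
for nm,a,b,lo,hi in(("d1",.04,.1,.05,.098),("d2",.11,.24,.05,.098),("plate",-.03,.01,.09,.12)):
    m=(np.abs(X[:,0])<.06)&(X[:,1]>a)&(X[:,1]<b)&(Q[:,2]>lo)&(Q[:,2]<hi); print(nm,m.sum(),np.median(X[m][:,1]).round(4))
cv2.imwrite("pics/end.png",cv2.resize(p[140:340,140:440,::-1],None,fx=2.6,fy=2.6))
```

```text
t 37.7333 p [ 0.444  -0.3442  0.2466] rack [-0.0809 -0.2094] F [-0.4  0.6 -0.1] grip 0.0599 0.0
yawy -11.52 z [-0.0013  0.001  -1.    ]
d1 201 0.0589
d2 232 0.1231
plate 108 -0.0069
```

View pics/end.png

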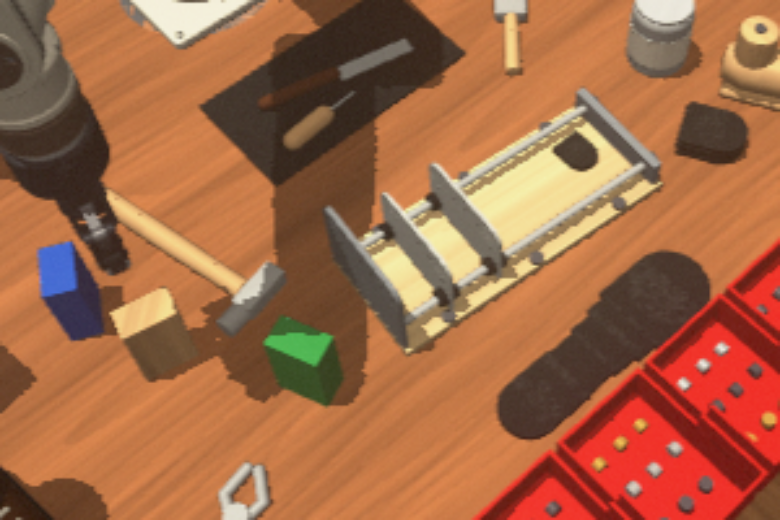

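The block stands upright at (155,330), clear of the rack. Both dividers, at (415,245) and (465,220), are evenly spaced, and the bystanders have not moved.

```bash
python3 -c "
from workcell import bot; print(bot.job_done())"
```

```text
the job is handed in; nothing more can be done
None
```

Both dividers are set to the block's 60 mm side to within about 1 mm by the camera depth, the block stands upright on the bench clear of the rack, and the job was handed in at about 38 s of the 69 s allowed.

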